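Fish the mixing balls out of the shaker canister

TASK

The ink shaker's canister has been emptied, but its two steel mixing balls still lie at the low end of its floor. The canister is clamped down, so fetch them with the ladle, never with the fingers: angle the ladle in through the mouth, gather the balls on it, right it and lift them out, then tip both into the brown bowl beside the shaker from low over it so that they do not chip it. Finally stand the ladle upright in the steel drip tray again and let go, and leave the bowl and the brass weight, ink jar and amber bottle where they are.

Things in the scene. Friction and masses are not known exactly. Their poses are not given: they have to be found in the camera images.
- canister: Blue shaker base 176x122 mm with a bare metal canister 103x63 mm clamped on it, all fixed. Origin on the bench under the base's centre; x points to the canister's low end (roughly to the robot; black knob and red switch on that side), z up. Inner walls at x = -52 and +46 mm, y = -29 and +29 mm. Its floor falls 5 degrees towards +x and also 4 degrees from each side to y = 0 (a shallow V); at the low end a 60 degree slope rises to the wall.
- canister_mouth (a point): Centre of the canister's mouth, level with the top of its rolled rim, 112 mm above the bench; axes as the canister's. The mouth is 80 mm along x and 54 mm along y (x = -46 to +34 mm, y = -27 to +27 mm in the canister's frame): the flat rim overhangs the low end by 12 mm, the other end by 6 mm, each side by 2 mm.
- canister_foot (a point): Lowest point of the canister's inner floor, 30 mm above the bench at the canister's x = +36, y = 0, at the foot of the steep slope; axes as the canister's. The balls roll here by themselves and rest side by side against the slope, touching, centres at y = -9 and +9 mm, about 5 mm short of this point (towards -x) and 10 mm above it.
- ladle_grip (a point): Centre of the wooden grip (12 mm thick in x, 20 mm wide in y, 62 mm tall) of the sheet-steel ladle, 160 g, standing on its flat foot in the drip tray. z runs up the straight handle, x from handle to lip (roughly to the robot). Grip it with the fingers closing along x, so that it cannot pivot. Underside of the foot at z = -147 mm, flat from x = 0 to +27 mm.
- ladle_lip (a point): Middle of the lower edge of the ladle's open lip, 56 mm ahead (x) of and 137 mm below the grip's centre; axes as the grip's. Cup 46 mm wide (42 inside), sheet 2 mm; from the flat foot a 30 mm ramp rises 20 degrees to this lip; side walls 24 mm high, tapering to 6 at the lip. Upright it holds the balls; lip-down 27 degrees the ramp lies along the canister's floor; from 40 degrees the balls roll out.
- ball_1: One of two alike steel mixing balls, 18 mm in diameter, 24 g, slightly oily: it rolls and slides easily. Origin at its centre.
- ball_2: The other steel mixing ball, alike; origin at its centre.
- wash_bowl: Brown glazed bowl on the worktop beside the shaker (not the like one that stands on the boards far right), 168 mm across the rim, 88 mm high, 0.5 kg, loose; origin at the centre of its underside, z up.
- drip_tray: Shallow steel drip tray, 130 (x) x 120 (y) x 12 mm, sheet and floor 2 mm thick, fixed to the bench, in which the ladle stands; origin at the centre of its underside, z up.
- ink_pot: Dark ink jar with grey lid, 62 mm across, 54 mm high, a bystander; origin at the centre of its underside.
- gum: Small amber bottle with black cap, 46 mm across, 105 mm high, a bystander; origin at the centre of its underside.
- weight: Brass paperweight with a knob, 42 mm across, 59 mm high, a bystander behind the work; origin at the centre of its underside.

How it is judged (in metres and radians):
On the way, in this order (a step that is already met when the one before it is completed fails the run):
1. at least one ball rides in the ladle's cup, righted (within 29 degrees of upright) and lifted clear above the canister's rim (angle between ladle_grip's own z axis and vertical below 0.5 rad and ((x of ball_1 in the frame of ladle_grip between 0 and 0.058 m and y of ball_1 in the frame of ladle_grip between -0.022 and 0.022 m and z of ball_1 in the frame of ladle_grip between -0.147 and -0.11 m and height (world z) of ball_1 above 0.135 m) or (x of ball_2 in the frame of ladle_grip between 0 and 0.058 m and y of ball_2 in the frame of ladle_grip between -0.022 and 0.022 m and z of ball_2 in the frame of ladle_grip between -0.147 and -0.11 m and height (world z) of ball_2 above 0.135 m))), for 0.2 s.
2. both balls lie in the bowl (horizontal distance between each of ball_1, ball_2 and wash_bowl below 0.07 m and z of ball_1 in the frame of wash_bowl between 0 and 0.06 m and z of ball_2 in the frame of wash_bowl between 0 and 0.06 m), for 0.2 s.
At the end, for the whole second after the job is handed in: Both balls lie still inside the bowl; the bowl is upright and within 30 mm of its place; the ladle stands released and upright (within 6 degrees) on the drip tray's floor; brass weight, ink jar and amber bottle are within 25 mm of their places (all of step 2 and linear speed of each of ball_1, ball_2 below 0.05 m/s and angle between each of wash_bowl, ladle_grip's own z axis and vertical below 0.1 rad and distance of wash_bowl from where it was at the start of the episode below 0.03 m and x of ladle_grip in the frame of drip_tray between -0.065 and 0.065 m and y of ladle_grip in the frame of drip_tray between -0.06 and 0.06 m and z of ladle_grip in the frame of drip_tray between 0.14 and 0.156 m and distance of each of weight, ink_pot, gum from where it was at the start of the episode below 0.025 m); the robot touches nothing.
It fails at once if the fingers touch a ball (contact force between the fingers and ball_1 above 0.3 N or contact force between the fingers and ball_2 above 0.3 N).
It fails at once if a ball is thrown or dropped hard (faster than 1.7 m/s) (linear speed of any of ball_1, ball_2 above 1.7 m/s).
It fails at once if a bystander (brass weight, ink jar or amber bottle) is pushed over (angle between any of weight, ink_pot, gum's own z axis and vertical above 0.6 rad).
It also fails if it takes over 72 s, if anything falls off the work surface, if the arm or the gripper's body presses on something with over 40 N, if the wrist force passes 120 N, or if a joint passes its speed limit or range.

ROBOT

A 6-joint arm with a two-finger parallel gripper is mounted at the origin on a cart in front of the work surface, level with it; the furniture and walls round the work are solid. World frame = base frame: x ahead of the robot, y to its left, z up, the work surface at z = 0. Lengths are in m, angles in degrees, forces in N, time in s.
With the tool pointing down it reaches from about 0.4 to 0.825 m from the base axis. Payload 7 kg.
Tool frame: the origin (TCP) lies between the finger pads; the fingertips stand 19 mm ahead of it and the grasp point (between the pads) is the TCP; z points along the fingers, y is the line along which they close (so a half turn about z gives the same grasp; the last joint's range is limited). The gripper opens to 88 mm and grips with 3 to 60 N. Pads are 19 mm wide; open, the fingers measure 130 mm over their backs; the gripper's body (78 mm by 193 mm) begins 47 mm behind the grasp point.
Start: joints at [88.299, 20.546, 0.682, 0, -70.136, -16.507], TCP at [0.211, 0.641, 0.246] pointing down, gripper open.
Joint ranges: [-176.03, 176.03], [-82.01, 121.73], [-58.28, 71.71], [-173.87, 95.51], [-174.79, -0.11], [-173.66, 173.66]. Speed limits (degrees/s): [136.94, 136.94, 172.46, 180, 180, 180].

INTERFACE

Orientations are given as [roll, pitch, yaw] about the fixed x, y, z axes, in that order (R = Rz(yaw) Ry(pitch) Rx(roll)).
In Python, from plant import get_obs, snapshot, close_job, spot_in, spot_point gives the robot as it stands.
- The arm moves only by the tool play_rows, never from a script. Its argument "plan" is a list of rows, each a list of 6 numbers: the shift along the tool's x, y, z in cm, then the turn, a rotation vector about the tool's x, y, z in degrees. A call has 1 to 20 rows; each row shifts and turns the commanded pose from where the row before left it, along the tool's axes as they then stand; what a row does not reach is not made up. A row lasts 1/12 s, in which the tool goes at most 41.7 mm and 7.16 degrees, less where a joint would pass 70% of its speed; a pose out of reach is approached as far as the arm can. A call is refused whole if a number of a shift passes 4.17 or a number of a turn 7.16, either way. A call with a gripper value outside its range is refused whole. "grip" is the finger opening in cm, from 0 to 8.76, set as the call begins (left out, the last holds). The fingers move at their own pace and stop on an object; the grip force is fixed at half the most. Time passes only in rows, so rows that do not move let the fingers close. It gives the time, the measured TCP pose, the force, the opening and the grip force at its end, in the units of the state.
- get_obs(): the state, without advancing time (a new reading comes with each control period).
- snapshot(name): name is "side" or "top"; returns a dict with "frame" (400x640x3 uint8, red, green, blue), "fx", "fy", "cx", "cy" (pixels), "position" and "attitude" of the camera in the world. Camera axes: x right, y down, z forward; pixel columns grow to the right and rows downward; lengths in m; the calibration is good to about 2 mm. A picture is of the moment at which its call begins. There is no depth.
- close_job(): hands the job in; it is judged then, once.
Trained networks look in the newest picture that a camera, given by its name, has taken for a name from the list of things; names that differ only in an ending like _2 or _b are one class to them, and where a whole thing is asked for, a point or a joint stands for the part that bears it (a point fixed in the world has none). Each returns a list of dicts, best first, with "score" (0 to 1); they miss things now and then, are a little off and sometimes report something else, mostly with a low value. They report only what shows in the picture. A call takes as long as a camera call.
- spot_in(camera, thing): "position" ([x, y, z] in m, in world coordinates, good to about 4 mm: the middle of the surface that is visible of it).
- spot_point(camera, thing): "position" ([x, y, z] in m, in world coordinates, good to about 4 mm: a listed point, or the origin of a listed thing).
The state is a dict: "clock": time; "joint_pos": joint angles; "qvel": joint speeds; "tau": joint torques, N m; "tool_pos": TCP position; "orientation": TCP orientation; "force": force on the tool from outside, world axes, zero at the start; "moment": the same for the moment, N m; "opening": finger opening in m; "gripper_force": force on a finger pad.
Only numpy, scipy, OpenCV 4.12 (cv2) and the standard library are available. Lean on these libraries where they do the work, as an engineer would, in place of code of your own. Each camera call takes 0.05 s, during which the arm holds its last target. There are 200 camera calls.

## Working session

There is one attempt and no reset: what is moved stays moved. The work goes in short steps, Python scripts to look and compute and a tool call to move; the robot and the scene stay as the last step left them, time stands still between calls to the robot, and variables do not carry over. Pictures are saved under pics/ and viewed, at most 10 in all, crops included, and the job is handed in when it is done.

Besides the shell and the picture viewer there is one more tool, called after ">>>" as name([rows], argument=value, ...), one row to a line, values as JSON. play_rows: Moves the arm, as the interface text tells. Its arguments: {"type":"object","properties":{"plan":{"type":"array","items":{"type":"array","items":{"type":"number"}}},"grip":{"type":"number"}},"required":["plan"]}

```bash
mkdir -p pics; ls; python3 - <<'E'
from plant import *
import cv2, numpy as np
o=get_obs(); print(o)
for c in ("side","top"):
    s=snapshot(c); cv2.imwrite(f"pics/{c}0.png",s["frame"][...,::-1])
    print(c,{k:v for k,v in s.items() if k!="frame"})
    for t in ["canister","canister_mouth","canister_foot","ladle_grip","ladle_lip","ball_1","wash_bowl","drip_tray","ink_pot","gum","weight"]:
        print(t,[(np.round(d["position"],3).tolist(),round(d["score"],2)) for d in spot_point(c,t)[:3]])
E
```

```text
pics
{'clock': 0.0, 'joint_pos': array([ 8.82993844e+01,  2.05899434e+01,  6.36683658e-01, -1.94012267e-02,
       -7.01366260e+01, -1.65079251e+01]), 'qvel': array([ 0.03873672,  0.03168052,  0.04140796, -0.10482911,  0.00753674,
       -0.00421216]), 'tau': array([-9.65349027e-04, -5.82712734e+01,  2.93055135e+01,  6.99697718e+00,
        6.87709486e-03, -1.58548964e-04]), 'tool_pos': array([0.21079494, 0.64078085, 0.24466387]), 'orientation': array([ 1.79908636e+02, -8.05622474e-03, -1.82151407e+01]), 'force': array([ 1.06321207,  0.55390724, -0.45229894]), 'moment': array([ 0.04988215, -0.00892537, -0.02456747]), 'gripper_force': 0.0, 'opening': 0.08797439459935823}
side {'fx': 374.71845163350366, 'fy': 374.71845163350366, 'cx': 319.87099437285394, 'cy': 196.55320464408163, 'position': array([ 0.42956186, -0.75295965,  0.56840451]), 'attitude': array([-120.44449644,    0.32011825,  -12.72123145])}
canister [([0.51, 0.007, 0.003], 0.85)]
canister_mouth [([0.511, 0.007, 0.108], 0.84)]
canister_foot [([0.476, 0.003, 0.032], 0.56), ([0.693, 0.198, -0.0], 0.26)]
ladle_grip [([0.522, 0
[... 338 characters left out ...]
fy': 382.0215946669811, 'cx': 326.52669867951255, 'cy': 200.86977890909665, 'position': array([ 0.51603448, -0.02620588,  0.94767535]), 'attitude': array([-1.74556823e+02, -1.03354688e-01, -8.96960706e+01])}
canister [([0.509, 0.004, 0.002], 0.83)]
canister_mouth [([0.513, 0.008, 0.117], 0.63)]
canister_foot []
ladle_grip [([0.523, 0.215, 0.148], 0.68)]
ladle_lip [([0.462, 0.211, 0.014], 0.78)]
ball_1 [([0.477, 0.009, 0.04], 0.46), ([0.476, -0.005, 0.038], 0.39)]
wash_bowl [([0.536, -0.228, -0.004], 0.71), ([0.478, -0.008, 0.039], 0.16)]
drip_tray [([0.486, 0.211, 0.002], 0.81)]
ink_pot [([0.675, -0.071, 0.001], 0.86)]
gum [([0.686, 0.198, -0.004], 0.64)]
weight [([0.678, 0.076, 0.0], 0.69)]
```

View pics/side0.png

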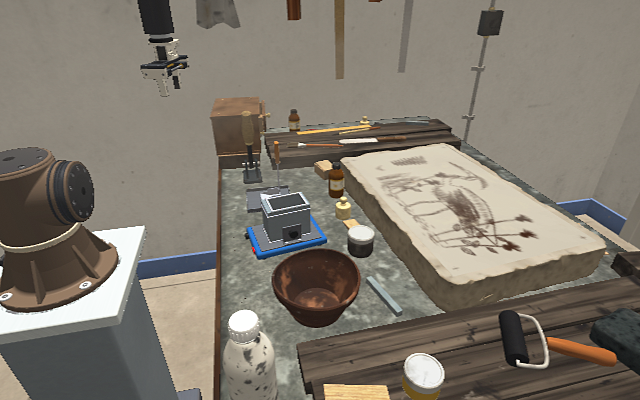

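View pics/top0.png

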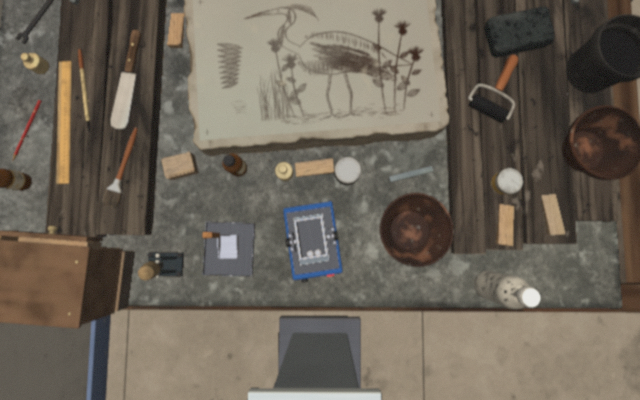

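The pictures show the ladle standing in the tray left of the canister (top view about 210–235, 237). The two balls are at the canister's low end (about 318, 253), and the brown bowl is at (416, 230). Next I'll measure the yaws and average the network detections.

```bash
cat > h.py <<'E'
from plant import *
import cv2, numpy as np
from scipy.spatial.transform import Rotation as R
def E(a): return R.from_euler('xyz',a,degrees=True)
def deproj(s,uv,z):
    uv=np.atleast_2d(uv); d=np.c_[(uv[:,0]-s["cx"])/s["fx"],(uv[:,1]-s["cy"])/s["fy"],np.ones(len(uv))]
    d=E(s["attitude"]).apply(d); p=np.array(s["position"]); return p+d*((z-p[2])/d[:,2])[:,None]
def ladle_R(a,th):
    "tool rotation; a=ladle yaw-180, th=lip-down deg"
    return E([180,0,a-90])*R.from_rotvec([th,0,0],degrees=True)
def avg(n,things):
    acc={}
    for _ in range(n):
        for c in ("side","top"):
            snapshot(c)
            for t in things:
                r=spot_point(c,t)
                if r and r[0]["score"]>.4: acc.setdefault(t,[]).append(r[0]["position"])
    for t,v in acc.items(): print(t,len(v),np.round(np.median(v,0),4),np.round(np.std(v,0),4))
    return acc
def plan(target_p,a,th,n=None):
    "rows to reach target from commanded~measured pose"
    o=get_obs(); R0=E(o["orientation"]); R1=ladle_R(a,th)
    dp=R0.inv().apply(np.array(target_p)-o["tool_pos"])*100; rv=(R0.inv()*R1).as_rotvec(degrees=True)
    m=max(np.abs(dp).max()/4.1,np.abs(rv).max()/7.1,np.linalg.norm(dp)/4.1)
    print("tool shift cm",np.round(dp,2),"turn",np.round(rv,1),"rows>=",np.ceil(m))
E
python3 - <<'E'
from h import *
s=snapshot("top"); f=s["frame"]; hsv=cv2.cvtColor(f,cv2.COLOR_RGB2HSV)
m=cv2.inRange(hsv,(105,130,60),(125,255,255)); m[:190]=0;m[290:]=0;m[:,:270]=0;m[:,360:]=0
ys,xs=np.nonzero(m); 
for z in (0.0,0.02,.03):
    P=deproj(s,np.c_[xs,ys],z)[:,:2]
    print(z,cv2.minAreaRect((P*1000).astype(np.float32)))
avg(4,["canister_mouth","canister","canister_foot","ladle_grip","ladle_lip","wash_bowl","drip_tray"])
plan([.5225,.2145,.26],4,0)
E
```

```text
0.0 ((508.44097900390625, 7.159095764160156), (176.99571228027344, 121.07801818847656), 8.740839004516602)
0.02 ((508.60125732421875, 6.454948425292969), (173.26026916503906, 118.52272033691406), 8.740837097167969)
0.03 ((508.681396484375, 6.1028900146484375), (171.39263916015625, 117.24510955810547), 8.740838050842285)
canister_mouth 7 [0.5142 0.0081 0.1108] [0.0011 0.0009 0.0021]
canister 8 [0.5088 0.0058 0.0016] [0.0016 0.0014 0.0011]
canister_foot 8 [0.4762 0.0032 0.0293] [0.0014 0.0013 0.0025]
ladle_grip 7 [0.5223 0.2131 0.1489] [0.0013 0.0016 0.0022]
ladle_lip 8 [0.4627 0.211  0.0142] [0.0013 0.0014 0.001 ]
wash_bowl 8 [ 0.5345 -0.2304 -0.0036] [0.0029 0.0019 0.0014]
drip_tray 8 [4.897e-01 2.142e-01 4.000e-04] [0.0028 0.002  0.0015]
tool shift cm [42.93 30.79 -1.44] turn [-0.  -0.  67.8] rows>= 13.0
```

>>> play_rows([
  [0, 0, -4, 0, 0, 0],
  [0, 0, -4, 0, 0, 0],
  [0, 0, -3, 0, 0, 0],
  [3.3, 2.37, 0, 0, 0, 0],
  [3.3, 2.37, 0, 0, 0, 0],
  [3.3, 2.37, 0, 0, 0, 0],
  [3.3, 2.37, 0, 0, 0, 0],
  [3.3, 2.37, 0, 0, 0, 0],
  [3.3, 2.37, 0, 0, 0, 0],
  [3.3, 2.37, 0, 0, 0, 0],
  [3.3, 2.37, 0, 0, 0, 0],
  [3.3, 2.37, 0, 0, 0, 0],
  [3.3, 2.37, 0, 0, 0, 0],
  [3.3, 2.37, 0, 0, 0, 0],
  [3.3, 2.37, 0, 0, 0, 0],
  [3.3, 2.37, 0, 0, 0, 0],
], grip=8.76)

```text
clock: 5.78
tool_pos: [0.5229, 0.2126, 0.356]
orientation: [-180.0, -0.0, -18.2]
force: [-0.1, 0.8, -0.5]
opening: 0.0874
gripper_force: 0.0
```

>>> play_rows([
  [0, 0, 0, 0, 0, 6.9],
  [0, 0, 0, 0, 0, 6.9],
  [0, 0, 0, 0, 0, 6.9],
  [0, 0, 0, 0, 0, 6.9],
  [0, 0, 0, 0, 0, 6.9],
  [0, 0, 0, 0, 0, 6.9],
  [0, 0, 0, 0, 0, 6.9],
  [0, 0, 0, 0, 0, 6.9],
  [0, 0, 0, 0, 0, 6.9],
  [0, 0, 0, 0, 0, 6.7],
  [0, 0, 3, 0, 0, 0],
  [0, 0, 0, 0, 0, 0],
  [0, 0, 0, 0, 0, 0],
])

```text
clock: 6.87
tool_pos: [0.5216, 0.2139, 0.3248]
orientation: [179.9, -0.1, -87.0]
force: [0.3, 1.4, 0.2]
opening: 0.0876
gripper_force: 0.0
```

```bash
python3 - <<'E'
from h import *
plan([.5223,.2131,.149],3,0)
E
```

```text
tool shift cm [ 0.06 -0.11 17.58] turn [ 0.1 -0.1  0. ] rows>= 5.0
```

>>> play_rows([
  [0, 0, 4, 0, 0, 0],
  [0, 0, 4, 0, 0, 0],
  [0, 0, 3.6, 0, 0, 0],
  [0, 0, 3, 0, 0, 0],
  [0, 0, 2, 0, 0, 0],
  [0, 0, 1, 0, 0, 0],
  [0, 0, 0, 0, 0, 0],
])

```text
clock: 7.45
tool_pos: [0.5219, 0.2142, 0.1485]
orientation: [179.9, -0.1, -87.0]
force: [0.1, -0.5, 0.3]
opening: 0.088
gripper_force: 0.0
```

>>> play_rows([
  [0, 0, 0, 0, 0, 0],
  [0, 0, 0, 0, 0, 0],
  [0, 0, 0, 0, 0, 0],
  [0, 0, 0, 0, 0, 0],
  [0, 0, 0, 0, 0, 0],
  [0, 0, 0, 0, 0, 0],
  [0, 0, 0, 0, 0, 0],
  [0, 0, 0, 0, 0, 0],
], grip=0)

```text
clock: 8.12
tool_pos: [0.5222, 0.2145, 0.1497]
orientation: [-180.0, 0.0, -87.0]
force: [0.4, 0.3, -0.2]
opening: 0.0397
gripper_force: 0.0
```

```bash
python3 - <<'E'
from h import *
avg(3,["ladle_grip","ladle_lip"])
E
```

```text
ladle_grip 6 [0.523  0.2127 0.1481] [0.0015 0.0016 0.001 ]
ladle_lip 6 [0.4626 0.2105 0.0134] [0.001  0.0018 0.001 ]
```

Fingers are still closing.

>>> play_rows([
  [0, 0, 0, 0, 0, 0],
  [0, 0, 0, 0, 0, 0],
  [0, 0, 0, 0, 0, 0],
  [0, 0, 0, 0, 0, 0],
  [0, 0, 0, 0, 0, 0],
  [0, 0, 0, 0, 0, 0],
  [0, 0, 0, 0, 0, 0],
])

```text
clock: 9.6
tool_pos: [0.5222, 0.2144, 0.1495]
orientation: [180.0, -0.0, -87.0]
force: [0.2, -0.4, 0.5]
opening: 0.0121
gripper_force: 30.0
```

```bash
python3 - <<'E'
from h import *
avg(3,["ladle_grip","ladle_lip"])
o=get_obs();print(o["opening"],o["tool_pos"],o["force"])
# path waypoints: lip target in canister frame -> grip pos in world
E
cat >> h.py <<'E'
C=np.array([.5085,.0065]); CA=7.5
def G(lipx,lipz,th,y=0,dz=0):
    "TCP for lip lower edge at canister (lipx,y,lipz) mm, lip-down th; dz= TCP offset up the grip (mm)"
    t=np.radians(th); ex=np.array([np.cos(t),-np.sin(t)]); ez=np.array([np.sin(t),np.cos(t)])
    g=np.array([lipx,lipz])-56*ex+(137+dz)*ez
    d=R.from_euler('z',180+CA,degrees=True).apply([g[0]/1000,y/1000,0])
    return np.array([C[0]+d[0],C[1]+d[1],g[1]/1000])
E
python3 - <<'E'
from h import *
for l in [(16,150,0),(16,150,27),(16,60,27),(12,40,27),(12,34,27),(36,32,27),(37,36,15),(34,60,0)]:
    print(l,np.round(G(*l),4))
E
```

```text
ladle_grip 5 [0.5236 0.2126 0.1487] [0.0016 0.0015 0.0013]
ladle_lip 6 [0.4644 0.2112 0.0132] [0.001  0.0013 0.0006]
0.011979718608718794 [0.52219546 0.21448012 0.14953387] [-0.41366514 -0.26692842 -0.19471733]
(16, 150, 0) [0.5482 0.0117 0.287 ]
(16, 150, 27) [0.4804 0.0028 0.2975]
(16, 60, 27) [0.4804 0.0028 0.2075]
(12, 40, 27) [0.4844 0.0033 0.1875]
(12, 34, 27) [0.4844 0.0033 0.1815]
(36, 32, 27) [4.606e-01 2.000e-04 1.795e-01]
(37, 36, 15) [0.4903 0.0041 0.1828]
(34, 60, 0) [0.5303 0.0094 0.197 ]
```

>>> play_rows([
  [0, 0, -0.5, 0, 0, 0],
  [0, 0, -2, 0, 0, 0],
  [0, 0, -4, 0, 0, 0],
  [0, 0, -4, 0, 0, 0],
  [0, 0, -4, 0, 0, 0],
  [0, 0, -1.5, 0, 0, 0],
  [2.96, 0.75, 0, 0, 0, 0],
  [2.96, 0.75, 0, 0, 0, 0],
  [2.96, 0.75, 0, 0, 0, 0],
  [2.96, 0.75, 0, 0, 0, 0],
  [2.96, 0.75, 0, 0, 0, 0],
  [2.96, 0.75, 0, 0, 0, 0],
  [2.96, 0.75, 0, 0, 0, -4.5],
  [0, 0, 0, 6, 0, 0],
  [0, 0, 0, 6, 0, 0],
  [0, 0, 0, 6, 0, 0],
  [0, 0, 0, 6, 0, 0],
  [0, 0, 0, 3, 0, 0],
  [0, 0, 0, 0, 0, 0],
  [0, 0, 0, 0, 0, 0],
])

```text
clock: 12.17
tool_pos: [0.4796, 0.0044, 0.3101]
orientation: [-153.0, 0.0, -82.5]
force: [0.6, 0.3, -1.2]
opening: 0.0118
gripper_force: 30.0
```

```bash
python3 - <<'E'
from h import *
s=snapshot("top"); cv2.imwrite("pics/top1.png",cv2.resize(s["frame"][170:290,260:380,::-1],None,fx=5,fy=5,interpolation=cv2.INTER_CUBIC))
s=snapshot("side"); cv2.imwrite("pics/side1.png",cv2.resize(s["frame"][120:280,200:400,::-1],None,fx=4,fy=3.75,interpolation=cv2.INTER_CUBIC))
avg(3,["ladle_grip","ladle_lip","canister_mouth","canister_foot"])
print(get_obs()["tool_pos"],get_obs()["orientation"])
plan(G(16,150,27),CA,27)
E
```

```text
ladle_grip 3 [0.4825 0.0047 0.3113] [0.0005 0.0002 0.0011]
ladle_lip 3 [0.4929 0.0049 0.1627] [0.0012 0.0004 0.0003]
canister_mouth 2 [0.5146 0.0062 0.1088] [0.0014 0.0004 0.0009]
canister_foot 4 [0.4755 0.004  0.0308] [0.0016 0.0009 0.0028]
[0.4805738  0.00480581 0.30956694] [-1.53000543e+02 -2.44892518e-03 -8.25052811e+01]
tool shift cm [0.2  0.58 1.06] turn [ 0. -0. -0.] rows>= 1.0
```

View pics/top1.png

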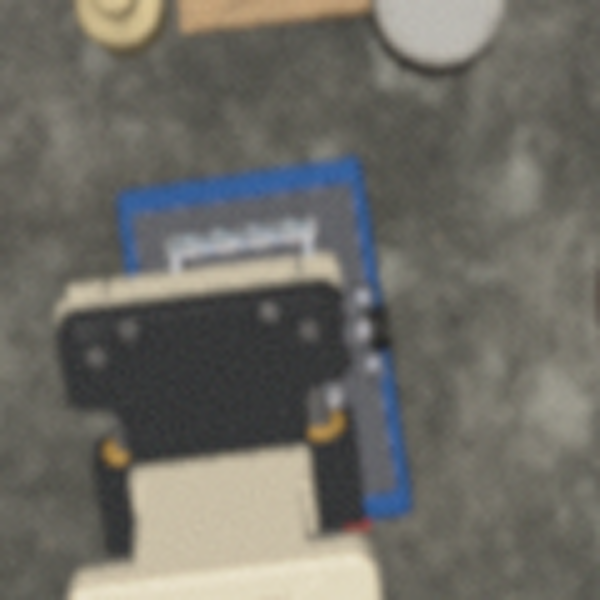

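View pics/side1.png

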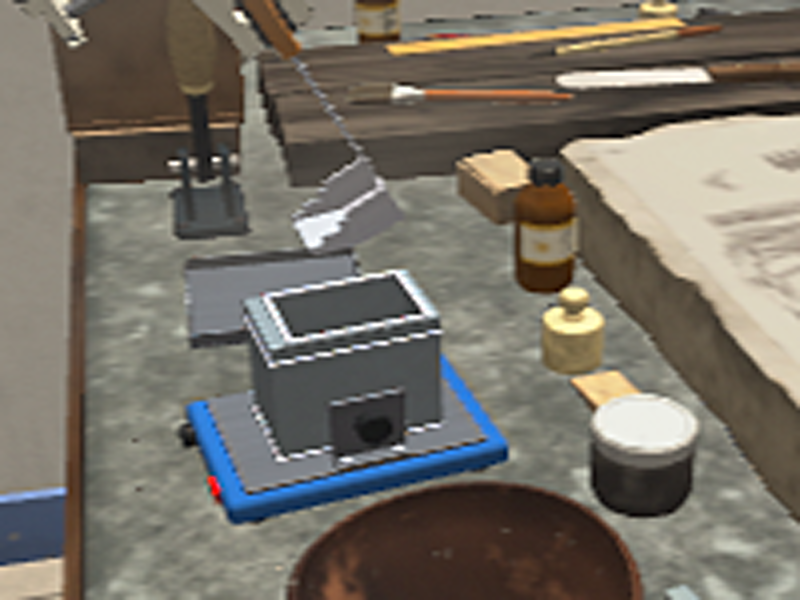

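```bash
sed -i 's/^C=.*/C=np.array([.508,.0063]); CA=8.2/; s/y=0,dz=0/y=-1.2,dz=.5/' h.py; python3 - <<'E'
from h import *
plan(G(16,130,27),CA,27); plan(G(16,60,27),CA,27); plan(G(11,42,27),CA,27); print(get_obs()["force"])
E
```

```text
tool shift cm [0.12 1.54 2.77] turn [ 0.  -0.3 -0.6] rows>= 1.0
tool shift cm [0.12 4.72 9.  ] turn [ 0.  -0.3 -0.6] rows>= 3.0
tool shift cm [ 0.12  5.09 10.83] turn [ 0.  -0.3 -0.6] rows>= 3.0
[ 0.27453494 -0.49200237 -1.31016904]
```

>>> play_rows([
  [0.06, 0.77, 1.4, 0, -0.3, -0.6],
  [0.06, 0.77, 1.4, 0, 0, 0],
  [0, 0, 0, 0, 0, 0],
  [0, 0.53, 1.04, 0, 0, 0],
  [0, 0.53, 1.04, 0, 0, 0],
  [0, 0.53, 1.04, 0, 0, 0],
  [0, 0.53, 1.04, 0, 0, 0],
  [0, 0.53, 1.04, 0, 0, 0],
  [0, 0.53, 1.04, 0, 0, 0],
  [0, 0, 0, 0, 0, 0],
])

```text
clock: 14.6
tool_pos: [0.4789, 0.0028, 0.206]
orientation: [-153.2, -0.1, -81.9]
force: [-1.0, 0.4, -2.0]
opening: 0.012
gripper_force: 30.0
```

```bash
python3 - <<'E'
from h import *
plan(G(11,42,27),CA,27); print(get_obs()["force"])
s=snapshot("side"); cv2.imwrite("pics/side2.png",cv2.resize(s["frame"][140:260,220:370,::-1],None,fx=5,fy=5,interpolation=cv2.INTER_CUBIC))
avg(1,["ladle_grip","canister_mouth"])
E
```

```text
tool shift cm [-0.05  0.21  1.69] turn [ 0.2 -0.1 -0. ] rows>= 1.0
[-1.04451577  0.35074657 -1.9726084 ]
ladle_grip 1 [0.4824 0.0043 0.2098] [0. 0. 0.]
canister_mouth 1 [0.5135 0.006  0.109 ] [0. 0. 0.]
```

View pics/side2.png

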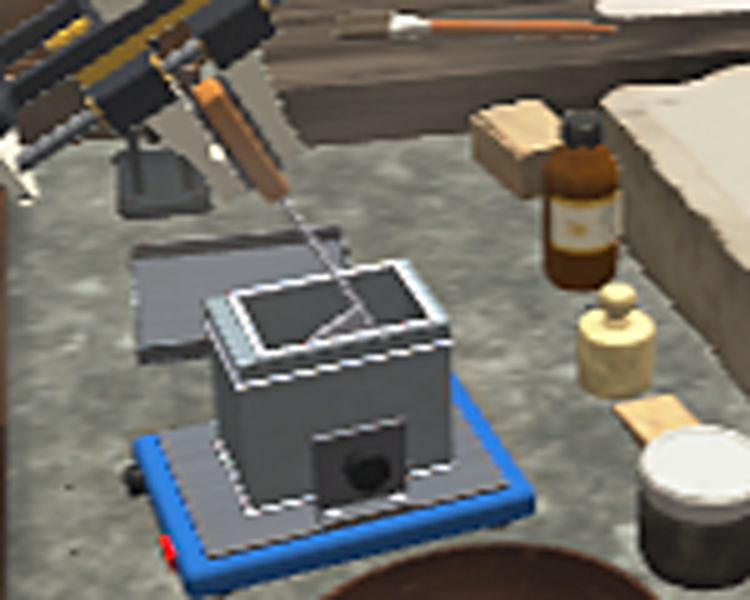

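The cup is inside the mouth and centred, with the handle entering at about (360, 290). Now I'll lower it to the floor gently.

>>> play_rows([
  [-0.02, 0.07, 0.56, 0, 0, 0],
  [-0.02, 0.07, 0.56, 0, 0, 0],
  [-0.01, 0.07, 0.56, 0, 0, 0],
  [0, 0.09, 0.18, 0, 0, 0],
  [0, 0.09, 0.18, 0, 0, 0],
  [0, 0, 0, 0, 0, 0],
])

```text
clock: 15.45
tool_pos: [0.485, 0.0044, 0.1867]
orientation: [-153.1, -0.0, -81.9]
force: [-0.9, -0.0, -1.5]
opening: 0.012
gripper_force: 30.0
```

>>> play_rows([
  [0, 0.05, 0.09, 0, 0, 0],
  [0, 0.05, 0.09, 0, 0, 0],
  [0, 0, 0, 0, 0, 0],
])

```text
clock: 15.7
tool_pos: [0.4855, 0.0047, 0.1858]
orientation: [-153.0, 0.0, -81.8]
force: [-0.7, -0.1, -1.9]
opening: 0.0115
gripper_force: 30.0
```

>>> play_rows([
  [0, 0.05, 0.09, 0, 0, 0],
  [0, 0.05, 0.09, 0, 0, 0],
  [0, 0, 0, 0, 0, 0],
])

```text
clock: 15.95
tool_pos: [0.4859, 0.0044, 0.1845]
orientation: [-153.1, 0.1, -81.8]
force: [0.2, -0.3, -1.6]
opening: 0.0118
gripper_force: 30.0
```

```bash
python3 - <<'E'
from h import *
plan(G(11,34,27),CA,27); print(get_obs()["force"],get_obs()["moment"])
E
```

```text
tool shift cm [0.01 0.24 0.17] turn [ 0.1  0.  -0. ] rows>= 1.0
[ 0.24143633 -0.29116865 -1.63334054] [-0.18382117  1.69292059  0.00185355]
```

>>> play_rows([
  [0, 0.1, 0.09, 0, 0, 0],
  [0, 0.05, 0.09, 0, 0, 0],
  [0, 0, 0, 0, 0, 0],
])

```text
clock: 16.2
tool_pos: [0.4859, 0.004, 0.183]
orientation: [-153.2, 0.1, -81.8]
force: [0.6, -0.1, -0.8]
opening: 0.012
gripper_force: 30.0
```

>>> play_rows([
  [0, 0.05, 0.09, 0, 0, 0],
  [0, 0.02, 0.04, 0, 0, 0],
  [0, 0, 0, 0, 0, 0],
])

```text
clock: 16.45
tool_pos: [0.4861, 0.0038, 0.182]
orientation: [-153.2, 0.1, -81.8]
force: [0.4, 0.4, -0.8]
opening: 0.0119
gripper_force: 30.0
```

>>> play_rows([
  [0, 0.05, 0.09, 0, 0, 0],
  [0, 0, 0, 0, 0, 0],
])

```text
clock: 16.62
tool_pos: [0.4863, 0.0037, 0.1813]
orientation: [-153.3, 0.1, -81.8]
force: [0.0, 0.4, -1.2]
opening: 0.0122
gripper_force: 30.0
```

>>> play_rows([
  [0, 0.05, 0.09, 0, 0, 0],
  [0, 0, 0, 0, 0, 0],
])

```text
clock: 16.78
tool_pos: [0.4868, 0.0036, 0.1811]
orientation: [-153.3, 0.2, -81.7]
force: [-4.2, 0.2, 4.6]
opening: 0.0121
gripper_force: 30.0
```

```bash
python3 - <<'E'
from h import *
plan(G(11,34,27),CA,27); print(get_obs()["force"],get_obs()["moment"])
E
```

```text
tool shift cm [-0.09  0.16 -0.17] turn [ 0.3  0.2 -0. ] rows>= 1.0
[-4.18966492  0.18049242  4.58561896] [1.86334368e-03 2.48659243e+00 1.06875997e-01]
```

>>> play_rows([
  [0, 0.25, -0.15, 0, 0, 0],
  [0, 0.28, -0.112, 0, 0, 0],
  [0, 0.28, -0.112, 0, 0, 0],
  [0, 0, 0, 0, 0, 0],
])

```text
clock: 17.12
tool_pos: [0.4784, 0.0014, 0.1823]
orientation: [-153.5, 0.3, -81.7]
force: [0.0, 0.1, -0.8]
opening: 0.012
gripper_force: 30.0
```

```bash
python3 - <<'E'
from h import *
o=get_obs();print(o["force"],o["moment"],o["tool_pos"],o["orientation"])
plan(G(20,32.5,27),CA,27)
E
```

```text
[ 0.0218459   0.08277143 -0.80525792] [-0.18130292  1.68424428 -0.02057199] [0.47839068 0.00136913 0.18230269] [-153.46685125    0.28725928  -81.70098371]
tool shift cm [-0.19  0.31  0.06] turn [ 0.5  0.3 -0. ] rows>= 1.0
```

>>> play_rows([
  [-0.1, 0.16, 0.05, 0.5, 0.3, 0],
  [-0.09, 0.16, 0.05, 0, 0, 0],
  [0, 0, 0, 0, 0, 0],
])

```text
clock: 17.37
tool_pos: [0.4789, 0.0016, 0.1841]
orientation: [-153.3, 0.2, -81.7]
force: [-0.3, -0.8, -1.8]
opening: 0.0121
gripper_force: 30.0
```

```bash
python3 - <<'E'
from h import *
o=get_obs();print(o["force"],o["moment"],o["tool_pos"],o["orientation"])
plan(G(20,32.5,27),CA,27);plan(G(36,31.2,27),CA,27)
E
```

```text
[-0.29411097 -0.83083559 -1.76794572] [-0.22133866  1.7008967   0.01274043] [0.47886074 0.00162482 0.18405694] [-153.31948536    0.24574249  -81.71039669]
tool shift cm [-0.17  0.43  0.19] turn [ 0.3  0.3 -0. ] rows>= 1.0
tool shift cm [-0.17  1.92 -0.41] turn [ 0.3  0.3 -0. ] rows>= 1.0
```

>>> play_rows([
  [0, 0, 0, 0, 0, 0],
  [0, 0, 0, 0, 0, 0],
  [0, 0, 0, 0, 0, 0],
])

```text
clock: 17.62
tool_pos: [0.4789, 0.0015, 0.1839]
orientation: [-153.3, 0.2, -81.7]
force: [0.1, 0.4, -1.2]
opening: 0.0121
gripper_force: 30.0
```

```bash
python3 - <<'E'
from h import *
for _ in range(4):
    o=get_obs();print(o["force"],o["tool_pos"],o["orientation"]); snapshot("top")
plan(G(20,32.5,27),CA,27);plan(G(36,31.2,27),CA,27)
E
```

```text
[ 0.09537938  0.36414742 -1.17243254] [0.47885764 0.00154357 0.18387695] [-153.34007942    0.23456018  -81.71353109]
[-0.79256464 -0.31234588 -1.70604183] [0.47886235 0.00155323 0.18388376] [-153.33985771    0.23343169  -81.71220821]
[ 0.4134867  -0.32551477 -1.38190152] [0.47884673 0.00151507 0.18388741] [-153.33934572    0.23676026  -81.71991326]
[ 0.21800941 -0.74913505 -0.85367128] [0.47888954 0.00156197 0.1839424 ] [-153.33143433    0.2397503   -81.71635388]
tool shift cm [-0.17  0.43  0.18] turn [ 0.3  0.2 -0. ] rows>= 1.0
tool shift cm [-0.17  1.91 -0.43] turn [ 0.3  0.2 -0. ] rows>= 1.0
```

>>> play_rows([
  [-0.09, 0.15, 0.08, 0.3, 0.2, 0],
  [-0.08, 0.15, 0.08, 0, 0, 0],
  [0, 0, 0, 0, 0, 0],
  [0, 0, 0, 0, 0, 0],
  [0, 0, 0, 0, 0, 0],
])

```text
clock: 18.23
tool_pos: [0.4787, 0.0018, 0.1843]
orientation: [-153.3, 0.2, -81.7]
force: [-0.5, 0.3, -0.9]
opening: 0.0115
gripper_force: 30.0
```

```bash
python3 - <<'E'
from h import *
o=get_obs();print(o["force"],o["tool_pos"],o["orientation"])
plan(G(20,32.5,27),CA,27);plan(G(36,31.2,27),CA,27)
E
```

```text
[-0.50293085  0.294383   -0.94774452] [0.47869997 0.00181318 0.18427098] [-153.31816921    0.23968023  -81.70988539]
tool shift cm [-0.15  0.43  0.21] turn [ 0.3  0.3 -0. ] rows>= 1.0
tool shift cm [-0.15  1.92 -0.39] turn [ 0.3  0.3 -0. ] rows>= 1.0
```

```bash
python3 - <<'E'
from h import *
o=get_obs();print(np.round(o["joint_pos"],2),np.round(o["qvel"],2),np.round(o["tau"],1))
E
```

```text
[ 27.9   -9.95 -58.22  27.88 -18.34 -44.42] [-0.01 -0.01  0.05 -0.06  0.05  0.09] [  0.  -11.1  25.5   4.9   1.2   0. ]
```

Joint 3 is at its limit (-58.2°), so 27° of tilt is too much here. I'll use a flatter tilt of about 22–23°, which brings the wrist further from the base.

```bash
python3 - <<'E'
from h import *
plan(G(16,36,23),CA,23);plan(G(36,33,23),CA,23)
E
```

```text
tool shift cm [-0.14 -1.03  0.5 ] turn [-3.7  0.3 -0. ] rows>= 1.0
tool shift cm [-0.15  0.89 -0.13] turn [-3.7  0.3 -0. ] rows>= 1.0
```

>>> play_rows([
  [-0.05, -0.5, 0.15, -1.8, 0.2, 0],
  [-0.05, -0.5, 0.25, -1.9, 0.1, 0],
  [0, 0, 0, 0, 0, 0],
  [0, 0, 0, 0, 0, 0],
])

```text
clock: 18.57
tool_pos: [0.4899, 0.0048, 0.1852]
orientation: [-157.0, -0.0, -81.9]
force: [-0.5, -0.1, -1.4]
opening: 0.0117
gripper_force: 30.0
```

```bash
python3 - <<'E'
from h import *
o=get_obs();print(o["force"],o["tool_pos"],o["orientation"],np.round(o["joint_pos"],1))
plan(G(20,32.5,23),CA,23);plan(G(36,31.2,23),CA,23)
E
```

```text
[-0.50059976 -0.07287825 -1.41791467] [0.48991828 0.00480302 0.18522925] [-1.56969028e+02 -1.25931277e-02 -8.18559384e+01] [ 28.7  -7.1 -51.5  18.9 -25.1 -36.2]
tool shift cm [-0.01  0.54  0.23] turn [-0. -0. -0.] rows>= 1.0
tool shift cm [-0.01  2.07 -0.27] turn [-0. -0. -0.] rows>= 1.0
```

>>> play_rows([
  [0, 0.12, 0.1, 0, 0, 0],
  [0, 0.12, 0.1, 0, 0, 0],
  [0, 0.05, 0.05, 0, 0, 0],
  [0, 0, 0, 0, 0, 0],
])

```text
clock: 18.9
tool_pos: [0.4872, 0.0037, 0.1818]
orientation: [-157.0, -0.0, -81.8]
force: [-1.3, 0.0, 4.1]
opening: 0.0121
gripper_force: 30.0
```

```bash
python3 - <<'E'
from h import *
o=get_obs();print(o["force"],o["tool_pos"],o["orientation"],np.round(o["joint_pos"],1))
plan(G(20,32.5,23),CA,23);plan(G(36,31.2,23),CA,23)
E
```

```text
[-1.34591996e+00  2.89705178e-03  4.08970370e+00] [0.48716461 0.00370915 0.18183952] [-1.56962735e+02 -4.69592432e-02 -8.18390304e+01] [ 28.6  -7.1 -52.3  19.5 -24.4 -36.8]
tool shift cm [-0.08  0.14  0.04] turn [-0.  -0.1 -0. ] rows>= 1.0
tool shift cm [-0.08  1.67 -0.47] turn [-0.  -0.1 -0. ] rows>= 1.0
```

>>> play_rows([
  [-0.02, 0.19, -0.062, 0, 0, 0],
  [-0.02, 0.19, -0.062, 0, 0, 0],
  [-0.02, 0.19, -0.062, 0, 0, 0],
  [-0.02, 0.19, -0.062, 0, 0, 0],
  [0, 0.19, -0.062, 0, 0, 0],
  [0, 0, 0, 0, 0, 0],
])

```text
clock: 19.4
tool_pos: [0.4774, 0.0036, 0.181]
orientation: [-157.0, -0.0, -81.8]
force: [0.3, 1.1, 2.8]
opening: 0.0119
gripper_force: 30.0
```

```bash
python3 - <<'E'
from h import *
o=get_obs();print(o["force"],o["tool_pos"],o["orientation"],np.round(o["joint_pos"],1))
plan(G(36,31.2,23),CA,23)
s=snapshot("top"); print([(np.round(d["position"],3),round(d["score"],2)) for d in spot_point("top","ball_1")])
E
```

```text
[0.3348646  1.07843218 2.83769611] [0.47744687 0.00357911 0.18103128] [-1.56966867e+02 -1.05153811e-02 -8.18281384e+01] [ 29.4  -8.3 -53.4  20.  -24.5 -38. ]
tool shift cm [ 0.05  0.75 -0.17] turn [-0. -0. -0.] rows>= 1.0
[]
```

>>> play_rows([
  [0.03, 0.19, -0.06, 0, 0, 0],
  [0.02, 0.19, -0.06, 0, 0, 0],
  [0, 0.19, -0.06, 0, 0, 0],
  [0, 0, 0, 0, 0, 0],
])

```text
clock: 19.83
tool_pos: [0.4717, 0.0022, 0.1804]
orientation: [-157.0, -0.0, -81.8]
force: [1.2, 0.6, 3.4]
opening: 0.0116
gripper_force: 30.0
```

>>> play_rows([
  [0, 0.19, -0.06, 0, 0, 0],
  [0, 0, 0, 0, 0, 0],
])

```text
clock: 20.0
tool_pos: [0.47, 0.0021, 0.1803]
orientation: [-157.0, -0.0, -81.8]
force: [4.3, 0.4, 1.7]
opening: 0.0117
gripper_force: 30.0
```

```bash
python3 - <<'E'
from h import *
o=get_obs();print(o["force"],o["tool_pos"],o["orientation"],np.round(o["joint_pos"],1))
plan(G(36,31.2,23),CA,23)
E
```

```text
[4.28367395 0.42495428 1.65447605] [0.4700254  0.00211556 0.18034449] [-1.56950537e+02 -1.02336578e-02 -8.18129376e+01] [ 29.8  -9.1 -54.3  20.3 -24.6 -38.6]
tool shift cm [0.01 0.03 0.06] turn [-0. -0. -0.] rows>= 1.0
```

>>> play_rows([
  [0, 0.1, -0.03, 0, 0, 0],
  [0, 0, 0, 0, 0, 0],
])

```text
clock: 20.17
tool_pos: [0.4693, 0.0022, 0.1803]
orientation: [-156.9, 0.0, -81.8]
force: [6.9, 0.1, -1.9]
opening: 0.0121
gripper_force: 30.0
```

>>> play_rows([
  [0, 0.1, -0.03, 0, 0, 0],
  [0, 0, 0, 0, 0, 0],
])

```text
clock: 20.33
tool_pos: [0.4685, 0.0022, 0.1803]
orientation: [-156.9, 0.0, -81.8]
force: [7.5, 1.8, -1.7]
opening: 0.012
gripper_force: 30.1
```

```bash
python3 - <<'E'
from h import *
o=get_obs();print(o["force"],o["tool_pos"],o["orientation"],np.round(o["joint_pos"],1))
plan(G(36,31.2,23),CA,23)
s=snapshot("top"); cv2.imwrite("pics/top2.png",cv2.resize(s["frame"][180:280,270:370,::-1],None,fx=6,fy=6,interpolation=cv2.INTER_CUBIC))
E
```

```text
[ 7.47936601  1.78796958 -1.66338741] [0.46851631 0.00223566 0.18030029] [-1.56907749e+02  9.26301339e-03 -8.17830857e+01] [ 29.9  -9.4 -54.6  20.4 -24.6 -38.8]
tool shift cm [ 0.04 -0.11  0.12] turn [-0.1  0.   0. ] rows>= 1.0
```

View pics/top2.png

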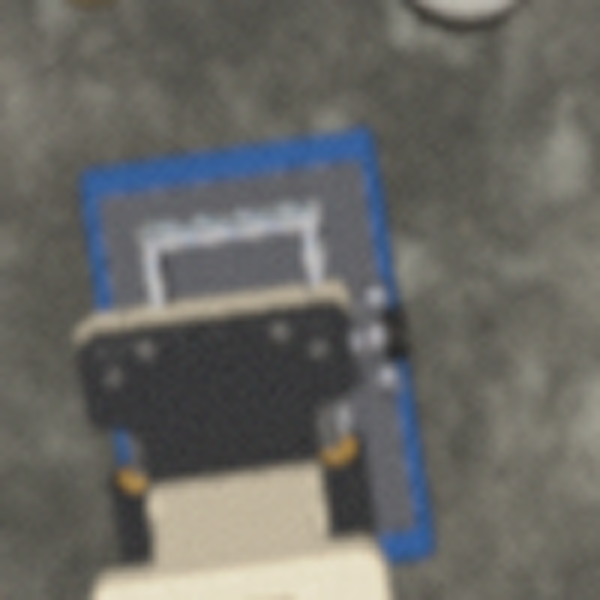

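The top view is blocked by the gripper. The force rose to about 7 N with the lip at x≈37, so it is against the slope. Next I'll right the ladle gradually, following the slope.

```bash
cat >> h.py <<'E'
def seq(ts,per=5.0):
    for a,b in zip(ts[:-1],ts[1:]):
        n=int(np.ceil(max(abs(b[2]-a[2])/per,np.hypot(b[0]-a[0],b[1]-a[1])/15,1)))
        for i in range(n):
            p=np.array(a)+(np.array(b)-a)*i/n; q=np.array(a)+(np.array(b)-a)*(i+1)/n
            d=ladle_R(CA,p[2]).inv().apply(G(*q)-G(*p))*100
            print([0]+np.round(d[1:],2).tolist()+[round(q[2]-p[2],2),0,0],end=", ")
        print(" ->",b)
E
python3 - <<'E'
from h import *
seq([(37.5,31.9,23),(37.5,33,18),(38,35,13)],1.7); seq([(38,35,13),(35,46,5),(27,60,0),(27,160,0)],2.5)
E
```

```text
[0, -0.41, 0.13, np.float64(-1.67), 0, 0], [0, -0.41, 0.13, np.float64(-1.67), 0, 0], [0, -0.41, 0.13, np.float64(-1.67), 0, 0],  -> (37.5, 33, 18)
[0, -0.4, 0.1, np.float64(-1.67), 0, 0], [0, -0.4, 0.1, np.float64(-1.67), 0, 0], [0, -0.4, 0.1, np.float64(-1.67), 0, 0],  -> (38, 35, 13)
[0, -0.61, -0.05, np.float64(-2.0), 0, 0], [0, -0.6, -0.05, np.float64(-2.0), 0, 0], [0, -0.59, -0.06, np.float64(-2.0), 0, 0], [0, -0.58, -0.06, np.float64(-2.0), 0, 0],  -> (35, 46, 5)
[0, -1.05, -0.41, np.float64(-2.5), 0, 0], [0, -1.02, -0.42, np.float64(-2.5), 0, 0],  -> (27, 60, 0)
[0, 0.0, -1.43, np.float64(0.0), 0, 0], [0, 0.0, -1.43, np.float64(0.0), 0, 0], [0, 0.0, -1.43, np.float64(0.0), 0, 0], [0, 0.0, -1.43, np.float64(0.0), 0, 0], [0, 0.0, -1.43, np.float64(0.0), 0, 0], [0, 0.0, -1.43, np.float64(0.0), 0, 0], [0, 0.0, -1.43, np.float64(0.0), 0, 0],  -> (27, 160, 0)
```

>>> play_rows([
  [0, -0.41, 0.13, -1.67, 0, 0],
  [0, -0.41, 0.13, -1.67, 0, 0],
  [0, -0.41, 0.13, -1.67, 0, 0],
  [0, -0.4, 0.1, -1.67, 0, 0],
  [0, -0.4, 0.1, -1.67, 0, 0],
  [0, -0.4, 0.1, -1.67, 0, 0],
  [0, 0, 0, 0, 0, 0],
  [0, 0, 0, 0, 0, 0],
  [0, 0, 0, 0, 0, 0],
  [0, 0, 0, 0, 0, 0],
])

```text
clock: 21.22
tool_pos: [0.4947, 0.0057, 0.1833]
orientation: [-166.8, -0.0, -81.8]
force: [0.3, 1.0, 13.9]
opening: 0.0119
gripper_force: 30.0
```

```bash
python3 - <<'E'
from h import *
o=get_obs();print(o["force"],o["moment"],o["tool_pos"],o["orientation"])
plan(G(38,35,13),CA,13)
s=snapshot("top"); print([(np.round(d["position"],3),round(d["score"],2)) for d in spot_point("top","ball_1")])
s=snapshot("side"); print([(np.round(d["position"],3),round(d["score"],2)) for d in spot_point("side","ball_1")])
E
```

```text
[ 0.30521398  0.98029311 13.8834683 ] [ 0.44962271 -0.69784094  0.08094771] [0.49472427 0.00574301 0.18331354] [-1.66774456e+02 -2.42652514e-02 -8.17814710e+01]
tool shift cm [0.01 0.15 0.14] turn [-0.2 -0.   0. ] rows>= 1.0
[(array([0.507, 0.006, 0.004]), 0.64)]
[(array([0.491, 0.214, 0.005]), 0.37)]
```

>>> play_rows([
  [0, -0.3, -0.2, -1, 0, 0],
  [0, -0.3, -0.2, -1, 0, 0],
  [0, -0.6, -0.1, -2, 0, 0],
  [0, -0.6, -0.1, -2, 0, 0],
  [0, -0.58, -0.1, -2, 0, 0],
  [0, -1.05, -0.41, -2.5, 0, 0],
  [0, -1.02, -0.42, -2.5, 0, 0],
  [0, 0, 0, 0, 0, 0],
  [0, 0, 0, 0, 0, 0],
])

```text
clock: 22.17
tool_pos: [0.5336, 0.0109, 0.1997]
orientation: [179.7, -0.0, -81.9]
force: [-0.6, 0.9, -2.3]
opening: 0.0119
gripper_force: 30.0
```

```bash
python3 - <<'E'
from h import *
o=get_obs();print(o["force"],o["moment"],o["tool_pos"],o["orientation"])
plan(G(26,60,0),CA,0)
for c in ("top","side"):
    s=snapshot(c); print([(np.round(d["position"],3),round(d["score"],2)) for d in spot_point(c,"ball_1")])
E
```

```text
[-0.61630702  0.9471587  -2.28800756] [ 0.07811897 -0.04379795 -0.04573128] [0.53356209 0.01088434 0.19969039] [ 1.79698222e+02 -4.43524548e-02 -8.19049482e+01]
tool shift cm [-0.03 -0.41  0.22] turn [ 0.3 -0.  -0.1] rows>= 1.0
[]
[]
```

>>> play_rows([
  [0, -0.25, 0, 0, 0, 0],
  [0, -0.25, -0.2, 0, 0, 0],
  [0, 0, -1, 0, 0, 0],
  [0, 0, -1.5, 0, 0, 0],
  [0, 0, -1.5, 0, 0, 0],
  [0, 0, -1.5, 0, 0, 0],
  [0, 0, -1.5, 0, 0, 0],
  [0, 0, -1.5, 0, 0, 0],
  [0, 0, -1.5, 0, 0, 0],
  [0, 0, -1, 0, 0, 0],
  [0, 0, -0.5, 0, 0, 0],
  [0, 0, 0, 0, 0, 0],
  [0, 0, 0, 0, 0, 0],
  [0, 0, 0, 0, 0, 0],
])

```text
clock: 23.53
tool_pos: [0.539, 0.0119, 0.3177]
orientation: [179.9, -0.0, -81.8]
force: [-0.4, 0.7, -1.6]
opening: 0.0121
gripper_force: 30.0
```

```bash
python3 - <<'E'
from h import *
o=get_obs();print(o["force"],o["tool_pos"],o["orientation"])
s=snapshot("top");print([(np.round(d["position"],3),round(d["score"],2)) for d in spot_point("top","ball_1")])
a=cv2.resize(s["frame"][180:280,270:370,::-1],(400,400),interpolation=cv2.INTER_CUBIC)
s=snapshot("side"); print([(np.round(d["position"],3),round(d["score"],2)) for d in spot_point("side","ball_1")])
b=cv2.resize(s["frame"][110:240,230:360,::-1],(400,400),interpolation=cv2.INTER_CUBIC)
cv2.imwrite("pics/both3.png",np.hstack([a,b]))
E
```

```text
[-0.42939065  0.71652897 -1.60131488] [0.53903329 0.0118803  0.31771709] [ 1.79879533e+02 -2.89734874e-02 -8.18475454e+01]
[]
[(array([0.52 , 0.02 , 0.183]), 0.48)]
```

View pics/both3.png

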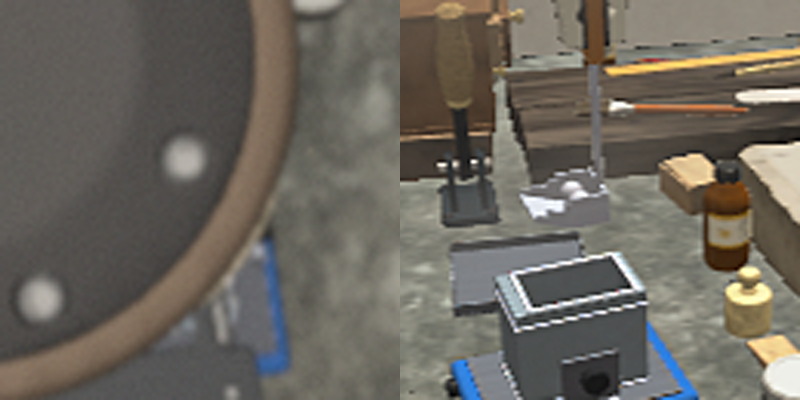

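One ball is clearly riding in the cup (572, 188 in the picture), and the other may be hidden behind the near wall. I'll move over towards the bowl, then check the canister.

```bash
cat >> h.py <<'E'
def bowl():
    global C,CA; C=np.array([.5345,-.2304]); CA=-85.
E
python3 - <<'E'
import h; from h import *
h.bowl(); print(np.round(h.G(10,170,0),4)); plan(h.G(10,170,0),8.2,0); print(np.round(get_obs()["joint_pos"],1))
h.seq([(10,170,0),(10,110,6),(10,70,12)],3)
h.seq([(10,70,12),(10,65,60)],4)
E
```

```text
[ 0.5397 -0.2761  0.3075]
tool shift cm [28.51  4.04  1.08] turn [ 0.1 -0.  -0. ] rows>= 8.0
[ 22.1   5.5  -9.6   0.  -75.  -13.9]
[0, 0.36, 1.36, np.float64(1.5), 0, 0], [0, 0.4, 1.36, np.float64(1.5), 0, 0], [0, 0.44, 1.36, np.float64(1.5), 0, 0], [0, 0.48, 1.35, np.float64(1.5), 0, 0],  -> (10, 110, 6)
[0, 0.62, 1.14, np.float64(2.0), 0, 0], [0, 0.67, 1.13, np.float64(2.0), 0, 0], [0, 0.71, 1.13, np.float64(2.0), 0, 0],  -> (10, 70, 12)
[0, 0.98, -0.32, np.float64(4.0), 0, 0], [0, 0.98, -0.32, np.float64(4.0), 0, 0], [0, 0.99, -0.32, np.float64(4.0), 0, 0], [0, 0.99, -0.32, np.float64(4.0), 0, 0], [0, 0.99, -0.32, np.float64(4.0), 0, 0], [0, 0.99, -0.32, np.float64(4.0), 0, 0], [0, 1.0, -0.32, np.float64(4.0), 0, 0], [0, 1.0, -0.33, np.float64(4.0), 0, 0], [0, 1.0, -0.33, np.float64(4.0), 0, 0], [0, 1.0, -0.33, np.float64(4.0), 0, 0], [0, 1.01, -0.33, np.float64(4.0), 0, 0], [0, 1.01, -0.33, np.float64(4.0), 0, 0],  -> (10, 65, 60)
```

>>> play_rows([
  [0.4, 0.1, 0, 0, 0, 0],
  [0.9, 0.1, 0, 0, 0, 0],
  [1.4, 0.2, 0, 0, 0, 0],
  [1.9, 0.3, 0, 0, 0, 0],
  [2.1, 0.3, 0, 0, 0, 0],
  [2.1, 0.3, 0, 0, 0, 0],
  [2.1, 0.3, 0, 0, 0, 0],
  [2.1, 0.3, 0, 0, 0, 0],
  [2.1, 0.3, 0, 0, 0, 0],
  [2.1, 0.3, 0, 0, 0, 0],
  [2.1, 0.3, 0, 0, 0, 0],
  [2.1, 0.3, 0, 0, 0, 0],
  [2.1, 0.3, 0, 0, 0, 0],
  [1.9, 0.3, 0, 0, 0, 0],
  [1.4, 0.2, 0, 0, 0, 0],
  [0.9, 0.1, 0, 0, 0, 0],
  [0.4, 0.05, 0, 0, 0, 0],
  [0, 0, 0, 0, 0, 0],
  [0, 0, 0, 0, 0, 0],
])

```text
clock: 25.32
tool_pos: [0.5392, -0.2717, 0.3187]
orientation: [180.0, -0.0, -81.8]
force: [-0.1, 1.7, -2.3]
opening: 0.0118
gripper_force: 30.0
```

```bash
python3 - <<'E'
from h import *
o=get_obs();print(o["force"],o["tool_pos"],o["orientation"])
s=snapshot("top");print([(np.round(d["position"],3),round(d["score"],2)) for d in spot_point("top","ball_1")])
a=cv2.resize(s["frame"][180:300,270:390,::-1],(400,400),interpolation=cv2.INTER_CUBIC)
s=snapshot("side"); print([(np.round(d["position"],3),round(d["score"],2)) for d in spot_point("side","ball_1")])
b=cv2.resize(s["frame"][150:270,260:380,::-1],(400,400),interpolation=cv2.INTER_CUBIC)
cv2.imwrite("pics/both4.png",np.hstack([a,b]))
E
```

```text
[-0.06746576  1.68477623 -2.31501096] [ 0.53923618 -0.27170031  0.31871886] [ 1.79956782e+02 -1.63105704e-02 -8.18489951e+01]
[]
[(array([ 0.519, -0.268,  0.186]), 0.51), (array([ 0.52 , -0.287,  0.183]), 0.5)]
```

View pics/both4.png

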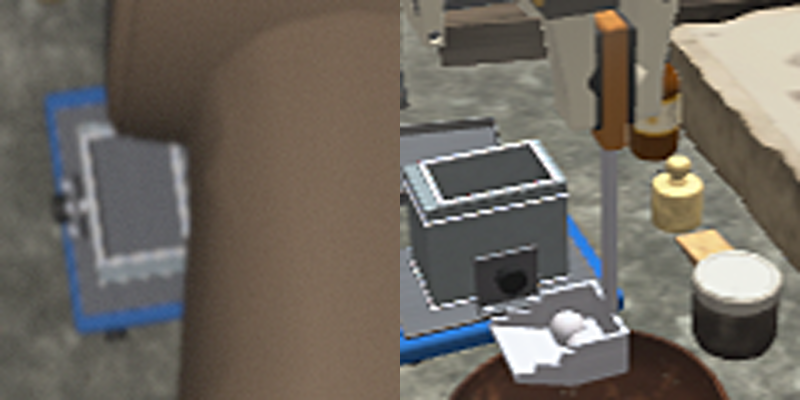

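Both balls ride in the cup (566, 325 and 590, 335), and the canister is empty at its low end. Now I'll turn the ladle over the bowl so it tips sideways.

>>> play_rows([
  [0, 0, 0, 0, 0, 1],
  [0, 0, 0, 0, 0, 3],
  [0, 0, 0, 0, 0, 5],
  [0, 0, 0, 0, 0, 6],
  [0, 0, 0, 0, 0, 6],
  [0, 0, 0, 0, 0, 6],
  [0, 0, 0, 0, 0, 6],
  [0, 0, 0, 0, 0, 6],
  [0, 0, 0, 0, 0, 6],
  [0, 0, 0, 0, 0, 6],
  [0, 0, 0, 0, 0, 6],
  [0, 0, 0, 0, 0, 6],
  [0, 0, 0, 0, 0, 6],
  [0, 0, 0, 0, 0, 6],
  [0, 0, 0, 0, 0, 6],
  [0, 0, 0, 0, 0, 6],
  [0, 0, 0, 0, 0, 4],
  [0, 0, 0, 0, 0, 2],
  [0, 0, 0, 0, 0, 0.2],
  [0, 0, 0, 0, 0, 0],
])

```text
clock: 27.18
tool_pos: [0.5393, -0.2717, 0.3189]
orientation: [-180.0, -0.0, -175.0]
force: [0.2, -0.1, -1.9]
opening: 0.0118
gripper_force: 30.0
```

```bash
python3 - <<'E'
import h; from h import *
h.bowl(); plan(h.G(10,170,0),-85,0); o=get_obs(); print(o["tool_pos"],np.round(o["joint_pos"],1))
snapshot("side"); print([(np.round(d["position"],3),round(d["score"],2)) for d in spot_point("side","ball_1")])
E
```

```text
tool shift cm [ 0.   -0.44  1.14] turn [-0. -0.  0.] rows>= 1.0
[ 0.53933528 -0.27173944  0.31887705] [ -8.2  11.7  -2.    0.  -76.3 -76.8]
[(array([ 0.52 , -0.257,  0.183]), 0.36)]
```

>>> play_rows([
  [0, -0.22, 0.5, 0, 0, 0],
  [0, -0.22, 0.64, 0, 0, 0],
  [0, 0.36, 1.36, 1.5, 0, 0],
  [0, 0.4, 1.36, 1.5, 0, 0],
  [0, 0.44, 1.36, 1.5, 0, 0],
  [0, 0.48, 1.35, 1.5, 0, 0],
  [0, 0.62, 1.14, 2, 0, 0],
  [0, 0.67, 1.13, 2, 0, 0],
  [0, 0.71, 1.13, 2, 0, 0],
  [0, 0, 0, 0, 0, 0],
  [0, 0, 0, 0, 0, 0],
  [0, 0, 0, 0, 0, 0],
])

```text
clock: 28.28
tool_pos: [0.5374, -0.247, 0.2164]
orientation: [-168.0, -0.0, -175.0]
force: [0.1, 0.3, -1.5]
opening: 0.0116
gripper_force: 30.0
```

```bash
python3 - <<'E'
import h; from h import *
h.bowl(); plan(h.G(10,70,12),-85,12); o=get_obs(); print(o["force"],np.round(o["joint_pos"],1))
E
```

```text
tool shift cm [0.03 0.06 0.01] turn [ 0. -0. -0.] rows>= 1.0
[ 0.1226145   0.31911689 -1.48253321] [  1.4  11.2 -23.1  14.5 -55.8 -94.6]
```

Tip slowly.

>>> play_rows([
  [0, 0.5, -0.16, 2, 0, 0],
  [0, 0.5, -0.16, 2, 0, 0],
  [0, 0.5, -0.16, 2, 0, 0],
  [0, 0.5, -0.16, 2, 0, 0],
  [0, 0.5, -0.16, 2, 0, 0],
  [0, 0.5, -0.16, 2, 0, 0],
  [0, 0.5, -0.16, 2, 0, 0],
  [0, 0.5, -0.16, 2, 0, 0],
  [0, 0.98, -0.32, 4, 0, 0],
  [0, 0.99, -0.32, 4, 0, 0],
  [0, 0.99, -0.32, 4, 0, 0],
  [0, 0, 0, 0, 0, 0],
  [0, 0, 0, 0, 0, 0],
  [0, 0, 0, 0, 0, 0],
])

```text
clock: 29.45
tool_pos: [0.5316, -0.1753, 0.2081]
orientation: [-140.1, 0.0, -175.1]
force: [0.1, -0.3, -0.8]
opening: 0.0119
gripper_force: 30.0
```

```bash
python3 - <<'E'
import h; from h import *
h.bowl(); plan(h.G(10,67,40),-85,40); o=get_obs(); print(o["force"],np.round(o["joint_pos"],1))
for c in ("top","side"): snapshot(c); print([(np.round(d["position"],3),round(d["score"],2)) for d in spot_point(c,"ball_1")])
E
```

```text
tool shift cm [ 0.07  0.01 -0.03] turn [ 0.1 -0.  -0.1] rows>= 1.0
[ 0.11245178 -0.3294627  -0.84511068] [  20.8   11.6  -44.2   47.   -57.6 -140.2]
[]
[(array([ 0.542, -0.239,  0.018]), 0.49), (array([ 0.678, -0.075,  0.   ]), 0.33)]
```

>>> play_rows([
  [0, 0.75, -0.24, 3, 0, 0],
  [0, 0.75, -0.24, 3, 0, 0],
  [0, 0.75, -0.24, 3, 0, 0],
  [0, 0, 0, 0, 0, 0],
  [0, 0, 0, 0, 0, 0],
  [0, 0, 0, 0, 0, 0],
  [0, 0, 0, 0, 0, 0],
])

```text
clock: 30.23
tool_pos: [0.5291, -0.1542, 0.1979]
orientation: [-131.1, 0.0, -175.1]
force: [-0.7, -0.3, -1.6]
opening: 0.0119
gripper_force: 30.0
```

```bash
python3 - <<'E'
import h; from h import *
o=get_obs(); print(np.round(o["joint_pos"],1))
s=snapshot("side"); print([(np.round(d["position"],3),round(d["score"],2)) for d in spot_point("side","ball_1")])
cv2.imwrite("pics/side5.png",cv2.resize(s["frame"][190:340,240:400,::-1],None,fx=4,fy=4,interpolation=cv2.INTER_CUBIC))
E
```

```text
[  25.8   15.5  -47.7   52.7  -62.3 -151.6]
[(array([ 0.536, -0.224,  0.015]), 0.4)]
```

View pics/side5.png

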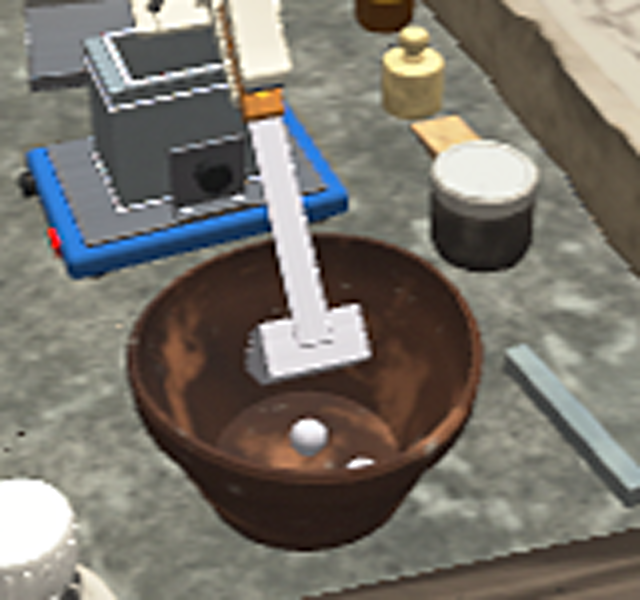

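Both balls lie in the bowl, at (308, 437) and (360, 463). Next I'll right the ladle, lift it, turn it back and return it to the tray.

```bash
python3 - <<'E'
import h; from h import *
h.bowl(); h.seq([(10,66,49),(8,120,25),(5,190,0)],5)
E
```

```text
[0, -1.97, -0.16, np.float64(-4.8), 0, 0], [0, -1.91, -0.23, np.float64(-4.8), 0, 0], [0, -1.85, -0.29, np.float64(-4.8), 0, 0], [0, -1.78, -0.35, np.float64(-4.8), 0, 0], [0, -1.7, -0.4, np.float64(-4.8), 0, 0],  -> (8, 120, 25)
[0, -1.82, -0.7, np.float64(-5.0), 0, 0], [0, -1.71, -0.75, np.float64(-5.0), 0, 0], [0, -1.6, -0.8, np.float64(-5.0), 0, 0], [0, -1.48, -0.83, np.float64(-5.0), 0, 0], [0, -1.36, -0.85, np.float64(-5.0), 0, 0],  -> (5, 190, 0)
```

>>> play_rows([
  [0, -1.97, -0.16, -4.8, 0, 0],
  [0, -1.91, -0.23, -4.8, 0, 0],
  [0, -1.85, -0.29, -4.8, 0, 0],
  [0, -1.78, -0.35, -4.8, 0, 0],
  [0, -1.7, -0.4, -4.8, 0, 0],
  [0, -1.82, -0.7, -5, 0, 0],
  [0, -1.71, -0.75, -5, 0, 0],
  [0, -1.6, -0.8, -5, 0, 0],
  [0, -1.48, -0.83, -5, 0, 0],
  [0, -1.36, -0.85, -5, 0, 0],
  [0, 0, 0, 0, 0, 0],
])

```text
clock: 31.25
tool_pos: [0.5409, -0.2857, 0.3295]
orientation: [179.9, 0.3, -175.3]
force: [1.0, -1.2, 0.1]
opening: 0.0117
gripper_force: 30.0
```

>>> play_rows([
  [0, 0, 0, 0, 0, -6.3],
  [0, 0, 0, 0, 0, -6.3],
  [0, 0, 0, 0, 0, -6.3],
  [0, 0, 0, 0, 0, -6.3],
  [0, 0, 0, 0, 0, -6.3],
  [0, 0, 0, 0, 0, -6.3],
  [0, 0, 0, 0, 0, -6.3],
  [0, 0, 0, 0, 0, -6.3],
  [0, 0, 0, 0, 0, -6.3],
  [0, 0, 0, 0, 0, -6.3],
  [0, 0, 0, 0, 0, -6.3],
  [0, 0, 0, 0, 0, -6.3],
  [0, 0, 0, 0, 0, -6.3],
  [0, 0, 0, 0, 0, -6.1],
  [0, 0, 0, 0, 0, 0],
  [0, 0, 0, 0, 0, 0],
])

```text
clock: 32.58
tool_pos: [0.5397, -0.2813, 0.3265]
orientation: [180.0, -0.0, -87.2]
force: [0.0, 0.6, -1.7]
opening: 0.012
gripper_force: 30.0
```

```bash
python3 - <<'E'
from h import *
plan([.5222,.2145,.31],3,0); print(get_obs()["tool_pos"])
E
```

```text
tool shift cm [-49.61  -0.64   1.61] turn [ 0.  -0.  -0.2] rows>= 13.0
[ 0.53966074 -0.28133006  0.32650056]
```

>>> play_rows([
  [-1.6, -0.05, 0, 0, 0, -0.2],
  [-3, -0.05, 0, 0, 0, 0],
  [-3, -0.05, 0, 0, 0, 0],
  [-3, -0.05, 0, 0, 0, 0],
  [-3, -0.05, 0, 0, 0, 0],
  [-3, -0.04, 0, 0, 0, 0],
  [-3, -0.04, 0, 0, 0, 0],
  [-3, -0.04, 0, 0, 0, 0],
  [-3, -0.04, 0, 0, 0, 0],
  [-3, -0.04, 0, 0, 0, 0],
  [-3, -0.04, 0, 0, 0, 0],
  [-3, -0.04, 0, 0, 0, 0],
  [-3, -0.04, 0, 0, 0, 0],
  [-3, -0.03, 0, 0, 0, 0],
  [-3, -0.03, 0, 0, 0, 0],
  [-3, -0.03, 0, 0, 0, 0],
  [-3, 0, 0, 0, 0, 0],
  [0, 0, 0, 0, 0, 0],
  [0, 0, 0, 0, 0, 0],
  [0, 0, 0, 0, 0, 0],
])

```text
clock: 34.25
tool_pos: [0.5191, 0.2141, 0.326]
orientation: [180.0, -0.1, -86.9]
force: [0.0, -0.6, -1.4]
opening: 0.0123
gripper_force: 30.0
```

```bash
python3 - <<'E'
from h import *
plan([.5222,.2145,.1525],3,0); print(get_obs()["tool_pos"])
E
```

```text
tool shift cm [-0.04 -0.32 17.35] turn [ 0.  -0.1  0.1] rows>= 5.0
[0.51914547 0.21407468 0.32603989]
```

>>> play_rows([
  [0, -0.3, 2.5, 0, 0, 0],
  [0, 0, 3, 0, 0, 0],
  [0, 0, 3, 0, 0, 0],
  [0, 0, 3, 0, 0, 0],
  [0, 0, 3, 0, 0, 0],
  [0, 0, 1.5, 0, 0, 0],
  [0, 0, 0.8, 0, 0, 0],
  [0, 0, 0.3, 0, 0, 0],
  [0, 0, 0, 0, 0, 0],
  [0, 0, 0, 0, 0, 0],
])

```text
clock: 35.08
tool_pos: [0.5231, 0.2144, 0.1565]
orientation: [-179.9, 0.0, -86.9]
force: [1.0, -0.3, 0.7]
opening: 0.012
gripper_force: 30.0
```

>>> play_rows([
  [0, 0, 0.12, 0, 0, 0],
  [0, 0, 0, 0, 0, 0],
  [0, 0, 0, 0, 0, 0],
])

```text
clock: 35.33
tool_pos: [0.5226, 0.2145, 0.1547]
orientation: [-180.0, 0.0, -86.8]
force: [-0.1, -0.3, -1.2]
opening: 0.0117
gripper_force: 30.0
```

>>> play_rows([
  [0, 0, 0.1, 0, 0, 0],
  [0, 0, 0, 0, 0, 0],
  [0, 0, 0, 0, 0, 0],
])

```text
clock: 35.58
tool_pos: [0.5223, 0.2143, 0.153]
orientation: [180.0, -0.0, -86.8]
force: [0.5, 0.3, -1.3]
opening: 0.0122
gripper_force: 30.0
```

>>> play_rows([
  [0, 0, 0.12, 0, 0, 0],
  [0, 0, 0, 0, 0, 0],
  [0, 0, 0, 0, 0, 0],
])

```text
clock: 35.83
tool_pos: [0.5222, 0.2143, 0.1516]
orientation: [180.0, -0.0, -86.8]
force: [0.7, 0.2, -1.3]
opening: 0.0118
gripper_force: 30.0
```

>>> play_rows([
  [0, 0, 0.1, 0, 0, 0],
  [0, 0, 0, 0, 0, 0],
  [0, 0, 0, 0, 0, 0],
])

```text
clock: 36.08
tool_pos: [0.5223, 0.2143, 0.1507]
orientation: [180.0, -0.0, -86.8]
force: [0.2, -0.3, -0.6]
opening: 0.0121
gripper_force: 30.0
```

>>> play_rows([
  [0, 0, 0.1, 0, 0, 0],
  [0, 0, 0, 0, 0, 0],
  [0, 0, 0, 0, 0, 0],
])

```text
clock: 36.33
tool_pos: [0.5223, 0.2143, 0.1497]
orientation: [180.0, -0.0, -86.8]
force: [0.5, -0.2, -1.0]
opening: 0.0116
gripper_force: 30.0
```

>>> play_rows([
  [0, 0, 0.1, 0, 0, 0],
  [0, 0, 0, 0, 0, 0],
  [0, 0, 0, 0, 0, 0],
])

```text
clock: 36.58
tool_pos: [0.5224, 0.2143, 0.1496]
orientation: [180.0, -0.0, -86.8]
force: [-1.5, -1.3, 6.6]
opening: 0.0115
gripper_force: 30.0
```

>>> play_rows([
  [0, 0, 0.05, 0, 0, 0],
  [0, 0, 0, 0, 0, 0],
  [0, 0, 0, 0, 0, 0],
])

```text
clock: 36.83
tool_pos: [0.5225, 0.2142, 0.1496]
orientation: [-180.0, -0.0, -86.8]
force: [-2.8, -1.0, 10.0]
opening: 0.0117
gripper_force: 30.0
```

>>> play_rows([
  [0, 0, -0.1, 0, 0, 0],
  [0, 0, 0, 0, 0, 0],
])

```text
clock: 37.0
tool_pos: [0.5225, 0.2144, 0.1496]
orientation: [-180.0, -0.0, -86.8]
force: [-0.3, 0.2, 4.2]
opening: 0.0116
gripper_force: 30.0
```

>>> play_rows([
  [0, 0, 0, 0, 0, 0],
  [0, 0, 0, 0, 0, 0],
  [0, 0, 0, 0, 0, 0],
  [0, 0, 0, 0, 0, 0],
  [0, 0, 0, 0, 0, 0],
  [0, 0, 0, 0, 0, 0],
  [0, 0, 0, 0, 0, 0],
  [0, 0, 0, 0, 0, 0],
  [0, 0, 0, 0, 0, 0],
  [0, 0, 0, 0, 0, 0],
  [0, 0, 0, 0, 0, 0],
  [0, 0, 0, 0, 0, 0],
  [0, 0, 0, 0, 0, 0],
  [0, 0, 0, 0, 0, 0],
], grip=8.76)

```text
clock: 38.17
tool_pos: [0.5223, 0.2143, 0.1493]
orientation: [180.0, -0.0, -86.8]
force: [0.1, 0.1, 0.2]
opening: 0.0876
gripper_force: 0.0
```

>>> play_rows([
  [0, 0, -1, 0, 0, 0],
  [0, 0, -2, 0, 0, 0],
  [0, 0, -3, 0, 0, 0],
  [0, 0, -4, 0, 0, 0],
  [0, 0, -4, 0, 0, 0],
  [0, 0, -3, 0, 0, 0],
  [0, 0, 0, 0, 0, 0],
  [0, 0, 0, 0, 0, 0],
])

```text
clock: 38.83
tool_pos: [0.523, 0.2149, 0.3224]
orientation: [-179.8, 0.1, -86.8]
force: [-0.6, 0.3, -1.2]
opening: 0.0876
gripper_force: 0.0
```

```bash
python3 - <<'E'
from h import *
avg(2,["ladle_grip","ladle_lip","wash_bowl","ink_pot","gum","weight","drip_tray"])
for c in ("top","side"): s=snapshot(c); print([(np.round(d["position"],3),round(d["score"],2)) for d in spot_point(c,"ball_1")])
cv2.imwrite("pics/side6.png",s["frame"][100:340,180:420,::-1].repeat(2,0).repeat(2,1))
E
```

```text
ladle_grip 4 [0.5256 0.2128 0.1496] [0.0009 0.0017 0.0019]
ladle_lip 4 [0.4663 0.2094 0.014 ] [0.0014 0.001  0.0006]
wash_bowl 4 [ 0.5344 -0.23   -0.0024] [0.0026 0.0011 0.0014]
ink_pot 4 [ 0.6762 -0.0739  0.0012] [0.0018 0.0018 0.0014]
gum 4 [ 0.6874  0.1968 -0.002 ] [0.0021 0.0011 0.0011]
weight 4 [0.6762 0.0771 0.    ] [0.0025 0.0008 0.0017]
drip_tray 4 [4.905e-01 2.138e-01 1.000e-04] [0.003  0.0015 0.0019]
[(array([ 0.556, -0.262,  0.021]), 0.6), (array([ 0.538, -0.224,  0.019]), 0.45)]
[(array([ 0.537, -0.227,  0.019]), 0.54), (array([0.493, 0.213, 0.   ]), 0.47)]
```

View pics/side6.png

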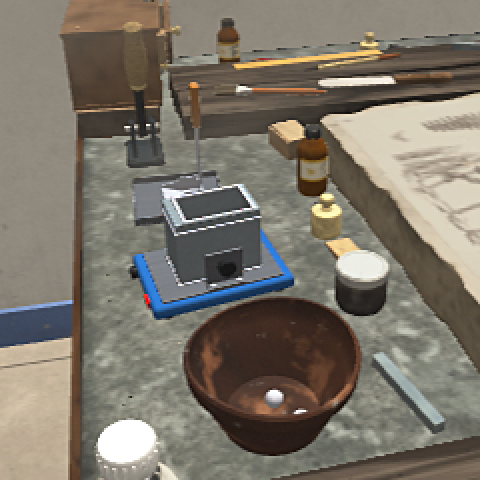

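The ladle stands in the tray, both balls are in the bowl, and nothing else has moved.

```bash
python3 -c "
from plant import *
print(close_job())"
```

```text
the job is handed in; nothing more can be done
None
```

Both balls are in the brown bowl, the ladle stands released and upright in the drip tray, the bowl and bystanders show no movement in the last camera check, and the job is handed in at about 39 s (no verdict was returned).

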